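Walk a mould block round to the fence of a measuring stage

TASK

The aluminium mould block stands askew on the measuring stage, too wide to grip. Walk it round with finger pushes, sliding it flat on the plate without striking, lifting or tipping it, until its blue-marked side lies flush against the steel fence with that whole side within the fence's length. Leave it there and do not disturb the other loose things on the stage and bench.

Things in the scene. Friction and masses are not known exactly. Their poses are not given: they have to be found in the camera images.
- block: Aluminium mould block, 92 mm (x) by 120 mm (y), 35 mm high, 0.75 to 1 kg, flat underside, friction about 0.6 on plate and fingers; cavity 5 mm deep on top. Origin: centre of its underside. Its +x side is blue-marked (paint on it and a 9 mm strip on that edge of the top). It starts turned 40 to 135 degrees counter-clockwise (from above) from where its x axis points as the fence's does.
- datum_left (a point): End of the block's blue-marked side at the block's +y end: on the side's vertical edge, 17.5 mm above the underside. Same axes as the block.
- datum_right (a point): End of the block's blue-marked side at the block's -y end: on the side's vertical edge, 17.5 mm above the underside. Same axes as the block.
- fence: Straight ground-steel bar fixed on the top plate at the side away from the robot: 25 mm (x) by 230 mm (y), 25 mm high. Two black toe clamps, to 41 mm high, hold it at y = +80 and -80 mm, from 2 mm before to 38 mm behind its middle. Origin: centre of its underside, level with the plate's top. Its working face looks to its -x, towards the block.
- fence_face (a point): Centre of the fence's working face, 12.5 mm above the plate. x points into the fence (away from the block), y along the fence; the face spans y = -115 to +115 mm.
- stage: Cream two-axis measuring stage, fixed. Origin: centre of its footprint at bench level. Its top plate is 320 mm (x) by 480 mm (y), centred on the origin, its flat top 115 mm above the bench (the grey insert is flush). Base plate (360 by 560 mm, to 28 mm high), lead screws and handwheels lie lower than the top plate.
- microscope: Video microscope on a column, fixed, boom swung off the stage towards +y. Origin: centre of its round foot (130 mm across) at bench level; column 32 mm thick, 440 mm high; the head hangs 237 mm off along its y, 545 mm high in all.
- ring_gauge: Dark steel ring gauge standing on the top plate near its +y end, 48 mm across, 20 mm high; loose. Origin: centre of its underside. Leave alone.
- setting_cylinder: Upright steel setting cylinder with a blue band on the top plate near its -y end, 32 mm across, 55 mm high; loose. Origin: centre of its underside. Leave alone.
- v_block: Brass V-block on the top plate near its -y end, 50 mm along x, 36 mm along y, 28 mm high; loose. Origin: centre of its underside. Leave alone.
- screwdriver: Screwdriver lying on the bench at the robot's right; loose. Leave alone.
- caliper: Digital caliper lying on the bench at the robot's right, 220 mm long, 11 mm high; loose. Leave alone.
- loupe: Black eye loupe standing on the bench at the robot's left, 44 mm across, 40 mm high; loose. Origin: centre of its underside. Leave alone.
- alcohol_jar: Amber jar with a blue cap on the bench at the robot's right, 60 mm across, 100 mm high; loose. Origin: centre of its underside. Leave alone.
There are look-alikes about, which are no part of the job. Of the things like the block, leave any that is pink; of the rest the smaller one is meant.

How it is judged (in metres and radians):
At the end, for the whole second after the job is handed in: Both ends of the block's blue-marked side are within 2.5 mm of the fence's working face and within its length; the block lies flat on the top plate, at rest; the loose things on the stage and bench are within 15 mm of where they stood (x of datum_left in the frame of fence_face between -0.0025 and 0.0025 m and y of datum_left in the frame of fence_face between -0.115 and 0.115 m and x of datum_right in the frame of fence_face between -0.0025 and 0.0025 m and y of datum_right in the frame of fence_face between -0.115 and 0.115 m and x of block in the frame of fence_face below -0.03 m and z of block in the frame of stage between 0.112 and 0.118 m and angle between block's own z axis and vertical below 0.03 rad and linear speed of block below 0.01 m/s and distance of each of ring_gauge, setting_cylinder, v_block, screwdriver, caliper, loupe, alcohol_jar from where it was at the start of the episode below 0.015 m); the robot touches nothing.
It fails at once if the block is lifted or tipped off the plate (more than 8 mm or 0.12 rad) or pushed over the plate's edge (z of block in the frame of stage above 0.123 m or z of block in the frame of stage below 0.105 m or angle between block's own z axis and vertical above 0.12 rad).
It fails at once if the block is struck or flung (faster than 0.4 m/s) (linear speed of block above 0.4 m/s).
It fails at once if the block is pushed with the arm or the gripper's body instead of the fingers (over 5 N) (contact force between the arm and block above 5 N).
It fails at once if a loose thing on the stage or bench is moved more than 15 mm (distance of any of ring_gauge, setting_cylinder, v_block, screwdriver, caliper, loupe, alcohol_jar from where it was at the start of the episode above 0.015 m).
It also fails if it takes over 64 s, if anything falls off the work surface, if the arm or the gripper's body presses on something with over 40 N, if the wrist force passes 120 N, or if a joint passes its speed limit or range.

ROBOT

A 7-joint arm with a two-finger parallel gripper is mounted at the origin on the work surface. World frame = base frame: x ahead of the robot, y to its left, z up, the work surface at z = 0. Lengths are in mm, angles in rad, forces in N, time in s.
With the tool pointing down it reaches from about 425 to 950 mm from the base axis. Payload 4.7 kg.
Tool frame: the origin (TCP) lies midway between the tips of the shut fingers; the grasp point (between the pads) lies 19 mm behind it; z points along the fingers, y is the direction in which the jaws open and shut (so a half turn about z gives the same grasp; the last joint's range is limited). The gripper opens to 85 mm and grips with 20 to 120 N. Pads are 22 mm wide; open, the fingers measure 114 mm over their backs; the gripper's body (76 mm by 85 mm) begins 54 mm behind the grasp point. The pads swing forward as they close: fully open they stand 13 mm farther back than shut.
Start: joints at [1.271, 0.469, -0.049, 1.532, 0.024, 1.141, -0.082], TCP at [180.612, -650.408, 198.535] pointing down, gripper open.
Joint ranges: [-2.59, 2.59], [-0.33, 1.99], [-1.39, 1.29], [0.1, 2.45], [-1.04, 4.18], [0.21, 1.99], [-2.66, 2.66]. Speed limits (rad/s): [2.57, 2.57, 3.14, 3.14, 3.14, 3.14, 3.14].

INTERFACE

Orientations are given as a unit quaternion [w, x, y, z].
In Python, from rig import r gives the robot as it stands.
- The arm moves only by the tool drive_tool, never from a script. Its argument "motion" is a list of rows, each a list of 5 numbers: the shift along the tool's x, y, z in mm, then the turn about the tool's z in rad, then the finger opening in mm, from 0 to 85.4. A call has 1 to 5 rows; each row is the pose to reach, as a shift and turn from the pose commanded when the call began, along the tool's axes at that moment; what a row does not reach only later rows make up. A row lasts 1/8 s, in which the tool goes at most 62.5 mm and 10.7 degrees, less where a joint would pass 70% of its speed; a pose out of reach is approached as far as the arm can. A call with a gripper value outside its range is refused whole. The fingers move at their own pace and stop on an object; "newtons" is the grip in N (left out, the last holds). Time passes only in rows, so rows that repeat a pose let the fingers close. It gives the time, the measured TCP pose, the force and the opening at its end, in the units of the state.
- r.sense(): the state, without advancing time (a new reading comes with each control period).
- r.snapshot(name): name is "scene" or "top"; returns a dict with "frame" (480x640x3 uint8, red, green, blue), "z_map" (480x640 float32, mm along the optical axis (not along the pixel's ray), 0 where there is no reading), "intrinsics" (3x3 intrinsics, pixels), "position" and "orientation" of the camera in the world. Camera axes: x right, y down, z forward; pixel columns grow to the right and rows downward; lengths in mm; the calibration is good to about 2 mm. A picture is of the moment at which its call begins.
- r.close_job(): hands the job in, once; it reports no verdict.
The state is a dict: "clock": time; "joint_positions": joint angles; "qvel": joint speeds; "effort": joint torques, N m; "tcp_pos": TCP position; "orientation": TCP orientation; "ft_force": force on the tool from outside, world axes, zero at the start; "wrist_torque": the same for the moment, N m; "grip_width": finger opening in mm.
Only numpy, scipy, OpenCV 4.12 (cv2) and the standard library are available. Lean on these libraries where they do the work, as an engineer would, in place of code of your own. Each camera call takes 0.05 s, during which the arm holds its last target.

## Working session

There is one attempt and no reset: what is moved stays moved. The work goes in short steps, Python scripts to look and compute and a tool call to move; the robot and the scene stay as the last step left them, time stands still between calls to the robot, and variables do not carry over. Pictures are saved under pics/ and viewed, and the job is handed in when it is done.

Besides the shell and the picture viewer there is one more tool, called after "Request:" by a JSON object that holds its "method" and its "body". drive_tool: Moves the arm, as the interface text tells. Its arguments: {"type":"object","properties":{"motion":{"type":"array"},"newtons":{"type":"number"}},"required":["motion"]}

```bash
mkdir -p pics; ls
python3 - <<'E'
from rig import r
import cv2,numpy as np,pickle
s=r.sense(); print({k:np.round(v,3) for k,v in s.items()})
for n in("scene","top"):
    d=r.snapshot(n); pickle.dump(d,open(f"pics/{n}0.pkl","wb"))
    cv2.imwrite(f"pics/{n}0.png",d["frame"][:,:,::-1]); print(n,d["intrinsics"],d["position"],d["orientation"])
E
```

```text
pics
{'clock': np.float64(0.0), 'joint_positions': array([ 1.271,  0.469, -0.049,  1.534,  0.024,  1.141, -0.082]), 'qvel': array([ 0.   ,  0.002,  0.001, -0.001,  0.   ,  0.001,  0.001]), 'effort': array([-1.0000e-03, -5.1031e+01, -4.7000e-02, -2.3772e+01,  1.1000e-02,
        7.0000e-03,  0.0000e+00]), 'tcp_pos': array([ 180.372, -649.783,  197.44 ]), 'orientation': array([-0.001,  0.991,  0.135, -0.   ]), 'ft_force': array([-1.204, -1.013, -0.083]), 'wrist_torque': array([-0.014, -0.006,  0.012]), 'grip_width': np.float64(85.239)}
scene [[556.51543683   0.         318.75589198]
 [  0.         556.51543683 242.86200575]
 [  0.           0.           1.        ]] [1167.71431942  867.03115606  909.10001062] [-0.16040668  0.29741246  0.83479913 -0.43465612]
top [[595.38943098   0.         320.42472387]
 [  0.         595.38943098 240.89272355]
 [  0.           0.           1.        ]] [  97.94182664  -26.35955662 1792.43125123] [ 0.06787944 -0.69429137  0.71325918 -0.06792067]
```

View pics/scene0.png

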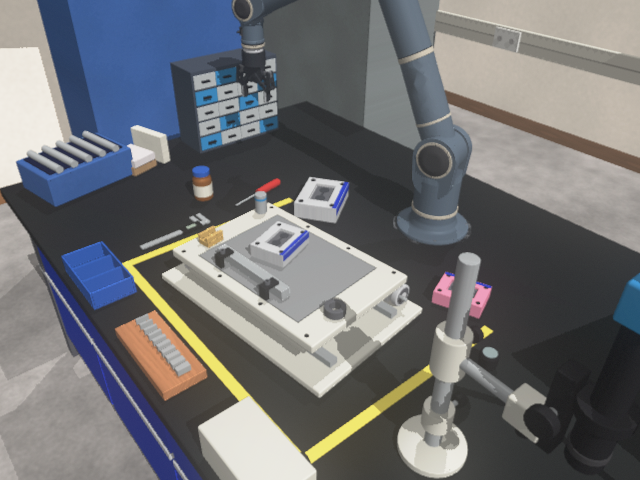

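View pics/top0.png

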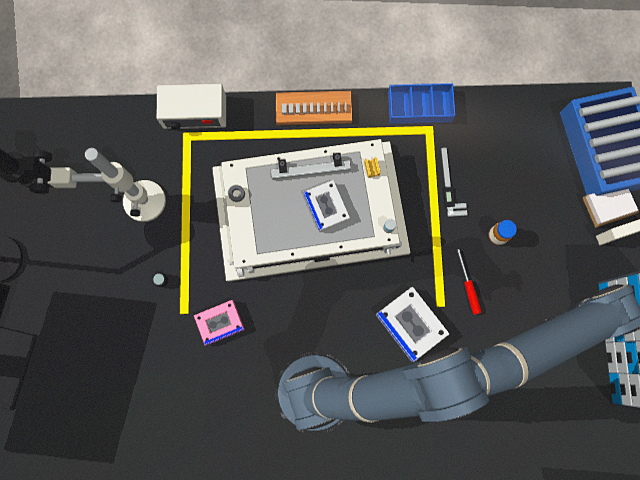

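Candidates for the block, in top-view pixels: white on the stage (325,205), larger white on the bench (412,323), and pink (218,322). The smaller non-pink one is the block on the stage. I'll confirm it in an enlarged crop and measure.

```bash
cat > h.py <<'E'
import numpy as np,cv2
from scipy.spatial.transform import Rotation as R
def rot(d):
    q=d["orientation"]; return R.from_quat([q[1],q[2],q[3],q[0]]).as_matrix()
def ray(d,uv,z):
    uv=np.atleast_2d(np.asarray(uv,float)); K=d["intrinsics"]
    v=np.c_[(uv[:,0]-K[0,2])/K[0,0],(uv[:,1]-K[1,2])/K[1,1],np.ones(len(uv))]@rot(d).T
    p=np.asarray(d["position"]); t=(z-p[2])/v[:,2]; return p+v*t[:,None]
def cloud(d):
    K=d["intrinsics"]; Z=d["z_map"]; v,u=np.mgrid[0:480,0:640]
    c=np.stack([(u-K[0,2])/K[0,0]*Z,(v-K[1,2])/K[1,1]*Z,Z],-1)
    return c@rot(d).T+np.asarray(d["position"])
def proj(d,P):
    c=(np.atleast_2d(P)-d["position"])@rot(d); K=d["intrinsics"]
    return np.c_[c[:,0]/c[:,2]*K[0,0]+K[0,2],c[:,1]/c[:,2]*K[1,1]+K[1,2]]
E
python3 - <<'E'
import pickle,cv2,numpy as np
from h import *
d=pickle.load(open("pics/top0.pkl","rb")); s=pickle.load(open("pics/scene0.pkl","rb"))
a=cv2.resize(d["frame"][125:290,205:425],None,fx=3.5,fy=3.5,interpolation=cv2.INTER_CUBIC)
b=cv2.resize(s["frame"][180:340,160:430],None,fx=2.9,fy=2.9,interpolation=cv2.INTER_CUBIC)
cv2.imwrite("pics/ct0.png",a[:,:,::-1]);cv2.imwrite("pics/cs0.png",b[:,:,::-1])
for n,x in(("top",d),("scene",s)):
    c=cloud(x); 
    for (lo,hi) in((105,125),(135,147),(147,154),):
        print(n,lo,hi,((c[...,2]>lo)&(c[...,2]<hi)&(x["z_map"]>0)).sum())
    hh=np.histogram(c[...,2][(c[...,2]>90)&(c[...,2]<180)],bins=np.arange(90,181,3));print(hh[0])
E
```

```text
top 105 125 18003
top 135 147 1486
top 147 154 1030
[ 770  744  749  989 1123 1253 2293 3739 4717 3607 1814  746  310  191
  202  257  351  387  491  509  428  264  121   91   66   74   87   70
   50   26]
scene 105 125 18412
scene 135 147 3282
scene 147 154 2036
[3706  914  988 1136 1144 1008  914 4040 8651 2401  905  690  634  606
  672  751  954  754  823  993  857  504  455  428  432  473  469  443
  437  420]
```

View pics/ct0.png

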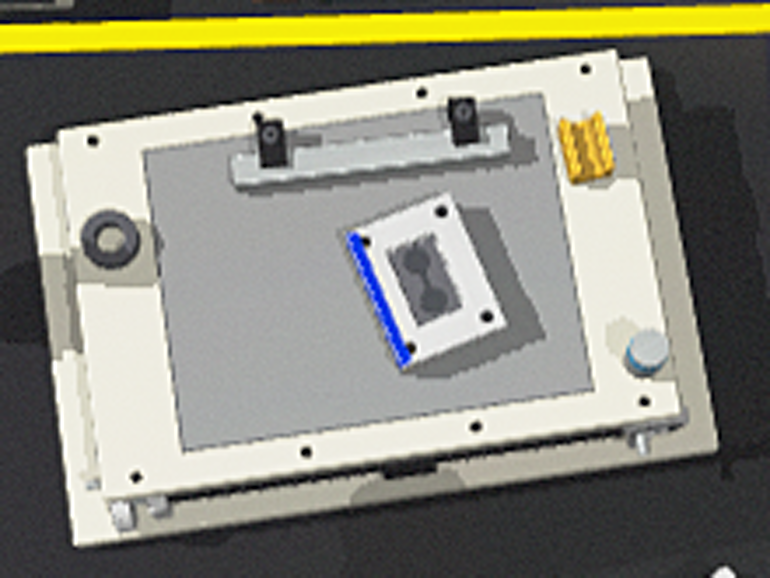

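View pics/cs0.png

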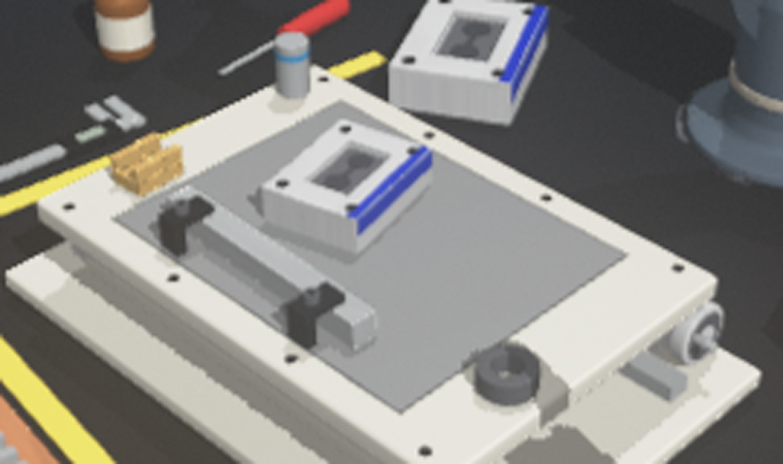

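```bash
cat >> h.py <<'E'
def blocktop(d,roi,zt=150,thr=185):
    """roi = polygon px mask; returns top quad (world), centre, yaw of +x"""
    f=d["frame"].astype(int); r,g,b=f[...,0],f[...,1],f[...,2]
    blue=((b>r+70)&(b>g+60)).astype(np.uint8)
    white=((f.min(-1)>thr)).astype(np.uint8)
    m=((blue|white)*roi).astype(np.uint8); m=cv2.morphologyEx(m,cv2.MORPH_CLOSE,np.ones((3,3)))
    n,l,st,_=cv2.connectedComponentsWithStats(m); k=1+np.argmax(st[1:,4]); m=(l==k).astype(np.uint8)
    return m,blue*roi
E
python3 - <<'E'
import pickle,cv2,numpy as np
from h import *
d=pickle.load(open("pics/top0.pkl","rb")); s=pickle.load(open("pics/scene0.pkl","rb"))
# manual crop corner estimates top view
def T(p): return [(p[0]+.5)/3.5-.5+205,(p[1]+.5)/3.5-.5+125]
def S(p): return [(p[0]+.5)/2.9-.5+160,(p[1]+.5)/2.9-.5+180]
np.set_printoptions(suppress=True,precision=1)
pl=[(58,130),(614,50),(680,410),(106,497)]
P=ray(d,[T(p) for p in pl],115)[:,:2];print("plate top view",P,P.mean(0))
pls=[(40,208),(322,68),(716,280),(420,464+20)]
print("plate scene",ray(s,[S(p) for p in pls[:3]],115)[:,:2])
print("fence front top edge", ray(d,[T((235,183)),T((512,150))],140)[:,:2], "back", ray(d,[T((232,156)),T((505,124))],140)[:,:2])
print("gauge",ray(d,[T((109,238))],135)[:,:2],"cyl",ray(d,[T((649,345))],170)[:,:2],"v",ray(d,[T((586,146))],140)[:,:2])
roi=np.zeros((480,640),np.uint8);roi[175:235,298:355]=1
m,bl=blocktop(d,roi)
c=max(cv2.findContours(m,0,1)[0],key=cv2.contourArea)[:,0]
rc=cv2.minAreaRect(ray(d,c,150)[:,:2].astype(np.float32));print(rc,cv2.boxPoints(rc))
bp=ray(d,np.argwhere(bl)[:,::-1],150)[:,:2];print("blue",bp.mean(0),len(bp))
roi=np.zeros((480,640),np.uint8);roi[215:275,245:312]=1
ms,bls=blocktop(s,roi,thr=190)
print(ms.sum())
v=np.hstack([cv2.resize(d["frame"]*(1-m[...,None]//2*1)*1,None,fx=1,fy=1)[170:240,290:370],]);
v=d["frame"].copy();v[m>0,0]=255;v2=s["frame"].copy();v2[ms>0,0]=255;v2[ms>0,1]=0;v[m>0,1]=0
cv2.imwrite("pics/m.png",np.hstack([cv2.resize(v[165:245,285:365],(400,400),interpolation=0),cv2.resize(v2[205:285,240:320],(400,400),interpolation=0)])[:,:,::-1])
E
```

```text
plate top view [[ 670.   255.1]
 [ 728.  -216.1]
 [ 415.9 -255.9]
 [ 356.5  214.5]] [542.6  -0.6]
plate scene [[ 734.6 -203.4]
 [ 416.4 -243.2]
 [ 363.   220.9]]
fence front top edge [[ 611.7  104.6]
 [ 633.8 -124.9]] back [[ 635.   106.8]
 [ 656.5 -119.9]]
gauge [[569.  209.3]] cyl [[ 458.9 -226.4]] v [[ 635.6 -186.3]]
((523.4797973632812, -48.41377258300781), (121.08674621582031, 93.58702850341797), 20.69392204284668) [[ 450.3  -26. ]
 [ 483.4 -113.6]
 [ 596.7  -70.8]
 [ 563.6   16.8]]
blue [508.4 -10.7] 172
1084
```

View pics/m.png

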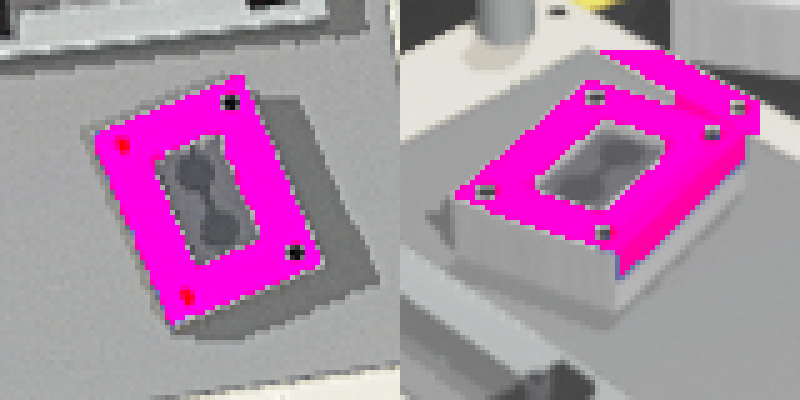

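The crop confirms it: the stage block is the small white one, and its blue strip faces about +y. That puts its centre near (523,-48) and its yaw near 110.7°, with the fence yaw near 5.5°. My plan is to put the shut fingers on the side opposite the blue one, near its +y end, and walk the block clockwise about a point close to its centre. Then I'll push it flush.

Request:
{"method": "drive_tool", "body": {"motion": [[30,-27,-30,-0.15,0],[70,-64,-40,-0.32,0],[112,-102,-40,-0.49,0],[153,-140,-40,-0.66,0],[195,-178,-40,-0.83,0]], "newtons": 30}}

```text
clock: 0.72
tcp_pos: [321.4, -424.9, 238.3]
orientation: [-0.0, 0.851, 0.525, -0.0]
ft_force: [0.6, -0.6, -0.1]
grip_width: -0.1
```

```bash
cat >> h.py <<'E'
def tool(r):
    s=r.sense(); w,x,y,z=s["orientation"]; m=R.from_quat([x,y,z,w]).as_matrix()
    return s,np.array(s["tcp_pos"]),m,np.arctan2(m[1,0],m[0,0])
def to(r,target,yaw):
    s,p,m,psi=tool(r)
    print("t",round(s["clock"],2),"tcp",p.round(1),"yaw",round(psi,3),"F",np.round(s["ft_force"],1),"w",round(s["grip_width"],1))
    dz=(psi-yaw+np.pi)%(2*np.pi)-np.pi
    print("shift",(m.T@(np.array(target)-p)).round(1),"turn",round(dz,3))
E
python3 - <<'E'
from h import *;from rig import r
to(r,[506.8,-131.6,240],1.932)
E
```

```text
t 0.72 tcp [ 321.4 -424.9  238.3] yaw 1.106 F [ 0.6 -0.6 -0.1] w -0.1
shift [345.3  34.3  -1.7] turn -0.826
```

Request:
{"method": "drive_tool", "body": {"motion": [[58,6,0,-0.17,0],[116,12,0,-0.34,0],[174,18,0,-0.51,0],[232,24,0,-0.67,0],[290,29,0,-0.826,0]]}}

```text
clock: 1.35
tcp_pos: [478.6, -179.7, 238.4]
orientation: [0.0, 0.569, 0.822, -0.0]
ft_force: [1.5, -0.3, -0.3]
grip_width: 0.1
```

Run:
```python
from h import *;from rig import r
to(r,[506.8,-131.6,124],1.932)
```

```text
t 1.35 tcp [ 478.6 -179.7  238.4] yaw 1.932 F [ 1.5 -0.3 -0.3] w 0.1
shift [ 35.1  43.4 114.4] turn -0.0
```

Request:
{"method": "drive_tool", "body": {"motion": [[34,43,10,0,0],[35,43,55,0,0],[35,43,95,0,0],[35,43,113,0,0],[35,43,113,0,0]]}}

```text
clock: 1.98
tcp_pos: [505.6, -133.5, 124.7]
orientation: [-0.001, 0.571, 0.821, -0.0]
ft_force: [-0.0, -0.3, 0.4]
grip_width: -0.4
```

Run:
```python
from h import *;from rig import r
to(r,[506.8,-131.6,124],1.932)
for n in("scene","top"):
    d=r.snapshot(n); f=d["frame"]
    c=f[180:340,160:430] if n=="scene" else f[125:290,205:425]
    cv2.imwrite(f"pics/{n}1.png",cv2.resize(c,None,fx=2.9,fy=2.9)[:,:,::-1])
```

```text
t 1.98 tcp [ 505.6 -133.5  124.7] yaw 1.927 F [-0.  -0.3  0.4] w -0.4
shift [1.4 1.8 0.7] turn -0.005
```

View pics/scene1.png

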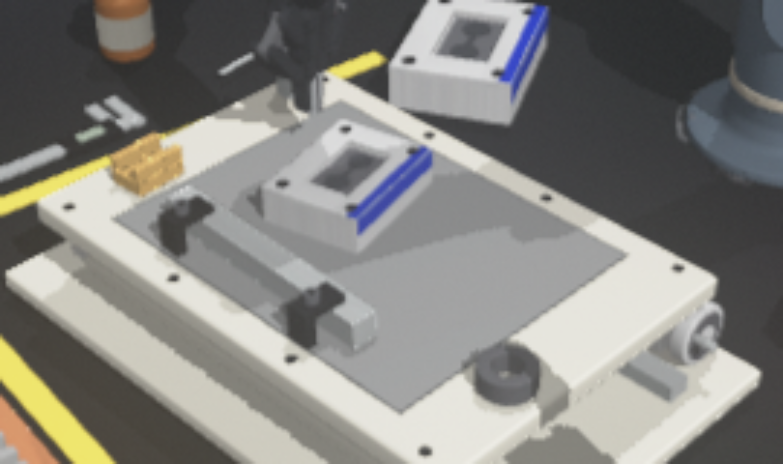

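View pics/top1.png

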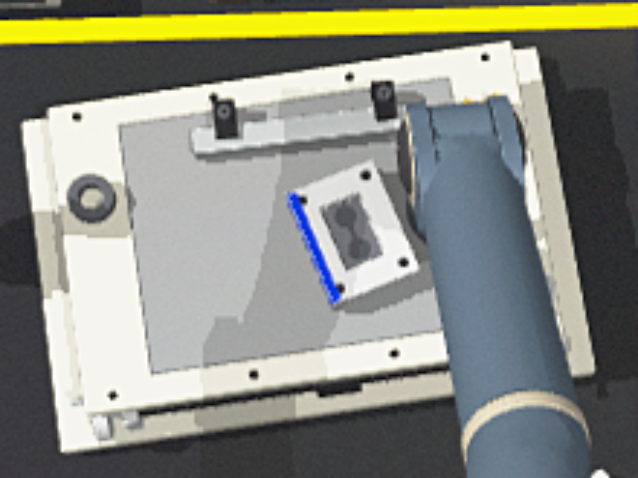

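The top view shows the block untouched, blue strip from about (293,197) to (337,300) in the crop. The scene view shows the fingertips behind it near (315,100). I'll make contact and start the arc.

Request:
{"method": "drive_tool", "body": {"motion": [[9,0,0,0,0],[16,0,0,0,0],[24,-5,0,0.1,0],[33,-10,0,0.2,0],[43,-13,0,0.3,0]]}}

```text
clock: 2.7
tcp_pos: [478.8, -97.1, 126.1]
orientation: [0.0, 0.688, 0.726, 0.0]
ft_force: [0.3, 0.4, 0.3]
grip_width: 0.4
```

```bash
cat > look.py <<'E'
import sys
from h import *;from rig import r
k=sys.argv[1]
s,p,m,psi=tool(r); print("t",round(s["clock"],2),"tcp",p.round(1),"yaw",round(psi,3),"F",np.round(s["ft_force"],1))
o=[]
for n in("scene","top"):
    d=r.snapshot(n); f=d["frame"]; import pickle; pickle.dump(d,open(f"pics/{n}{k}.pkl","wb"))
    c=f[190:330,200:400] if n=="scene" else f[140:280,225:425]
    o.append(cv2.resize(c,(400*2//2,280),interpolation=cv2.INTER_CUBIC))
cv2.imwrite(f"pics/l{k}.png",np.hstack(o)[:,:,::-1])
E
python3 look.py 2
```

```text
t 2.7 tcp [478.8 -97.1 126.1] yaw 1.624 F [0.3 0.4 0.3]
```

View pics/l2.png

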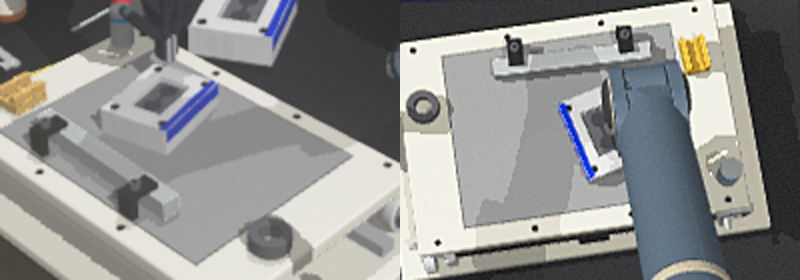

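```bash
cat > strip.py <<'E'
import sys,pickle
from h import *
def strip(d,roi):
    f=d["frame"].astype(int); b=(f[...,2]>f[...,0]+70)&(f[...,2]>f[...,1]+60)
    m=np.zeros_like(b); u0,v0,u1,v1=roi; m[v0:v1,u0:u1]=b[v0:v1,u0:u1]
    n,l,st,_=cv2.connectedComponentsWithStats(m.astype(np.uint8)); k=1+np.argmax(st[1:,4])
    P=ray(d,np.argwhere(l==k)[:,::-1],150)[:,:2]
    c,sz,a=cv2.minAreaRect(P.astype(np.float32)); bp=cv2.boxPoints((c,sz,a))
    e=sorted([(bp[0],bp[1]),(bp[1],bp[2])],key=lambda q:-np.linalg.norm(q[0]-q[1]))[0]
    v=e[0]-e[1]; ang=np.degrees(np.arctan2(v[1],v[0]))%180
    return np.round(c,1),np.round(sz,1),round(ang,1)
if __name__=="__main__":
    for k in sys.argv[1:]:
        print(k,strip(pickle.load(open(f"pics/top{k}.pkl","rb")),(255,160,400,250)))
E
python3 strip.py 0 2
```

```text
0 (array([508.8, -10.9]), array([117.9,  13. ]), np.float32(20.9))
2 (array([508.1, -10.7]), array([116.8,  12.7]), np.float32(21.6))
```

Run:
```python
import pickle
from h import *
d=pickle.load(open("pics/scene2.pkl","rb"));t=pickle.load(open("pics/top2.pkl","rb"))
a=cv2.resize(d["frame"][185:285,235:335],(590,590),interpolation=cv2.INTER_CUBIC)
p=proj(d,[[478.8,-97.1,126],[478.8,-97.1,115],[478.8,-97.1,150]]);print(p)
for q in p: cv2.circle(a,tuple(int(x) for x in ((q-[235,185])*5.9)),4,(255,0,0),-1)
cv2.imwrite("pics/z2.png",a[:,:,::-1])
```

```text
[[283.86096307 230.18742721]
 [283.97498277 233.77452696]
 [283.60865244 222.24964585]]
```

View pics/z2.png

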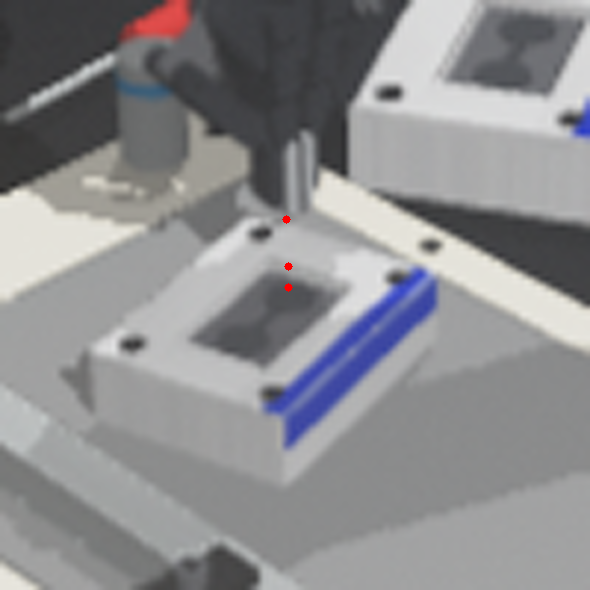

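Run:
```python
import pickle
from h import *
C=np.array([[450.3,-26],[483.4,-113.6],[596.7,-70.8],[563.6,16.8]])
o=[]
for k in(0,2):
    d=pickle.load(open(f"pics/scene{k}.pkl","rb"))
    a=cv2.resize(d["frame"][205:275,245:315],(400,400),interpolation=cv2.INTER_CUBIC)
    for q in proj(d,np.c_[C,[150]*4]): cv2.circle(a,tuple(int(x) for x in ((q-[244.5,204.5])*400/70)),3,(255,0,0),-1)
    o.append(a)
cv2.imwrite("pics/z3.png",np.hstack(o)[:,:,::-1])
```

```text
(no output)
```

View pics/z3.png

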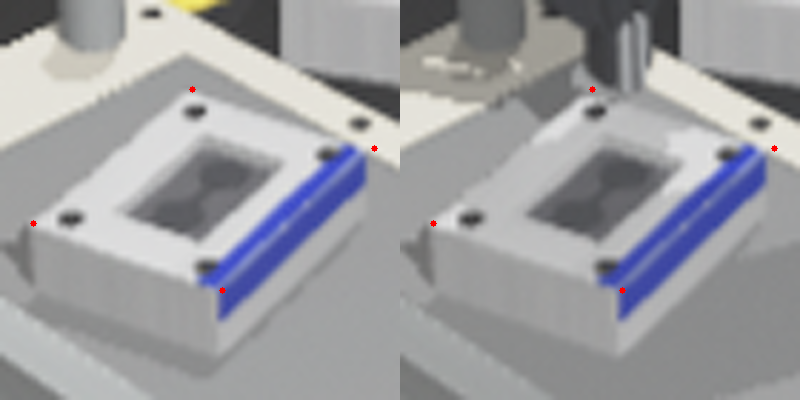

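Run:
```python
from h import *;from rig import r
to(r,[493,-137,124],1.932)
to(r,[519,-127,124],1.932)
s=r.sense();print(s["joint_positions"].round(2))
```

```text
t 2.8 tcp [478.6 -96.5 126.1] yaw 1.629 F [0.5 0.  0.7] w -0.1
shift [-41.3  12.    2.2] turn -0.303
t 2.8 tcp [478.6 -96.5 126.1] yaw 1.629 F [0.5 0.  0.7] w -0.1
shift [-32.8  38.6   2.2] turn -0.303
[ 0.59  0.3  -0.56  2.02  0.21  0.87 -0.03]
```

Request:
{"method": "drive_tool", "body": {"motion": [[-20,6,2,-0.15,0],[-41,12,2,-0.3,0],[-37,25,2,-0.3,0],[-33,39,2,-0.3,0],[-33,39,2,-0.3,0]]}}

```text
clock: 3.42
tcp_pos: [521.3, -126.5, 123.8]
orientation: [0.0, 0.57, 0.822, 0.001]
ft_force: [-0.1, -0.2, -0.4]
grip_width: -0.1
```

Request:
{"method": "drive_tool", "body": {"motion": [[8,0,0,0,0],[14,0,0,0,0],[20,0,0,0,0],[26,0,0,0.05,0],[32,0,0,0.1,0]]}}

```text
clock: 4.05
tcp_pos: [508.2, -98.2, 123.6]
orientation: [0.0, 0.612, 0.791, -0.0]
ft_force: [-0.2, 0.4, -0.4]
grip_width: 0.2
```

```bash
python3 look.py 3; python3 strip.py 3
```

```text
t 4.05 tcp [508.2 -98.2 123.6] yaw 1.825 F [-0.2  0.4 -0.4]
3 (array([508.1, -10.7]), array([116.8,  12.7]), np.float32(21.6))
```

View pics/l3.png

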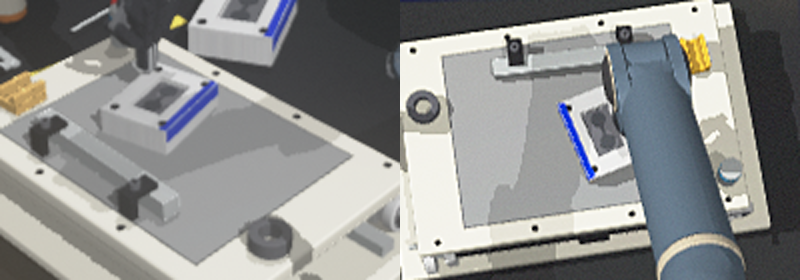

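Run:
```python
import pickle
from h import *
d=pickle.load(open("pics/scene3.pkl","rb"))
a=cv2.resize(d["frame"][190:270,240:320],(720,720),interpolation=cv2.INTER_CUBIC)
for z in(123.6,142.6,150,170,190):
  q=proj(d,[[508.2,-98.2,z]])[0]; cv2.circle(a,tuple(int(x) for x in ((q-[239.5,189.5])*9)),4,(255,0,0),-1); print(z,q)
cv2.imwrite("pics/z4.png",a[:,:,::-1])
C=cloud(d)
for u,v in[(269,215),(269,220),(270,222),(272,212),(276,218)]: print(u,v,C[v,u].round(0),d["frame"][v,u])
```

```text
123.6 [274.24782788 234.81570694]
142.6 [273.97173669 228.5200244 ]
150 [273.86303984 226.04142014]
170 [273.56592931 219.26643554]
190 [273.26385333 212.37822417]
269 215 [522. -98. 188.] [62 62 64]
269 220 [522. -98. 174.] [63 63 64]
270 222 [521. -96. 168.] [63 63 64]
272 212 [520. -87. 201.] [63 62 64]
276 218 [509. -87. 180.] [121 122 123]
```

View pics/z4.png

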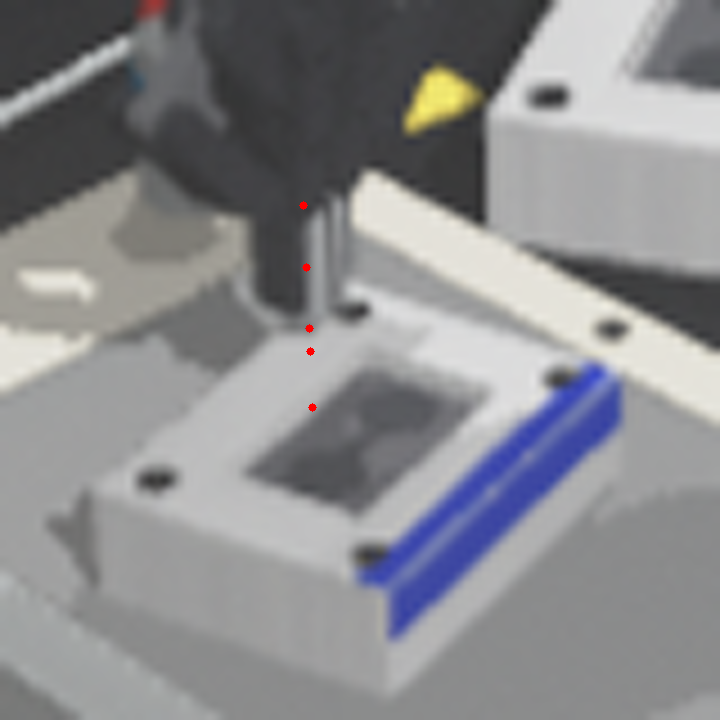

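Run:
```python
import pickle
from h import *
d=pickle.load(open("pics/scene3.pkl","rb"))
C=cloud(d)
for u in (268,270,272,274,276):
  for v in range(216,230,1): print(u,v,C[v,u].round(0),d["frame"][v,u])
```

```text
268 216 [ 523. -100.  184.] [75 75 74]
268 217 [ 522. -101.  181.] [77 77 76]
268 218 [524. -99. 180.] [79 80 78]
268 219 [ 521. -104.  173.] [91 91 89]
268 220 [524. -99. 173.] [89 90 90]
268 221 [525. -98. 172.] [88 88 89]
268 222 [ 522. -103.  165.] [96 97 96]
268 223 [ 482. -163.  116.] [121 123 122]
268 224 [ 484. -160.  115.] [143 144 144]
268 225 [ 486. -158.  114.] [126 126 126]
268 226 [ 491. -150.  117.] [111 112 112]
268 227 [ 492. -150.  114.] [111 111 112]
268 228 [ 525. -100.  150.] [132 132 132]
268 229 [528. -95. 151.] [167 167 168]
270 216 [520. -96. 185.] [62 63 63]
270 217 [522. -93. 185.] [64 64 65]
270 218 [519. -97. 178.] [64 64 66]
270 219 [521. -95. 178.] [64 64 66]
270 220 [521. -95. 175.] [63 64 65]
270 221 [523. -92. 174.] [63 63 64]
270 222 [521. -96. 168.] [63 63 64]
270 223 [523. -93. 167.] [63 63 64]
270 224 [ 514. -106.  155.] [113 114 115]
270 225 [ 484. -152.  116.] [148 149 149]
270 226 [ 489. -144.  119.] [144 144 144]
270 227 [ 518. -101.  150.] [164 165 164]
270 228 [522. -95. 151.] [186 187 187]
270 229 [523. -94. 149.] [191 191 191]
272 216 [52
[... 905 characters left out ...]
74 226 [509. -96. 151.] [129 129 131]
274 227 [509. -97. 148.] [171 171 171]
274 228 [513. -90. 150.] [191 191 192]
274 229 [516. -87. 150.] [191 191 191]
276 216 [507. -89. 183.] [117 118 120]
276 217 [505. -91. 179.] [118 119 120]
276 218 [509. -87. 180.] [121 122 123]
276 219 [507. -90. 174.] [123 124 126]
276 220 [507. -89. 172.] [126 127 129]
276 221 [509. -87. 171.] [127 129 130]
276 222 [508. -89. 166.] [127 128 130]
276 223 [506. -91. 162.] [129 130 132]
276 224 [508. -88. 161.] [130 132 133]
276 225 [504. -95. 153.] [159 160 160]
276 226 [506. -92. 152.] [184 184 184]
276 227 [505. -94. 148.] [189 189 190]
276 228 [509. -88. 150.] [189 189 190]
276 229 [511. -86. 148.] [190 190 191]
```

Run:
```python
import pickle
from h import *
for k,p in((0,(180.4,-649.8,197)),(2,(478.8,-97.1,126)),(3,(508.2,-98.2,123.6))):
  for n in("scene","top"):
    d=pickle.load(open(f"pics/{n}{k}.pkl","rb")); C=cloud(d)
    m=(d["z_map"]>0)&(np.hypot(C[...,0]-p[0],C[...,1]-p[1])<(60 if k==0 else 22))&(C[...,2]>p[2]-15)
    z=C[m][:,2]; print(n,k,m.sum(),np.histogram(z,bins=np.arange(p[2]-15,p[2]+110,8))[0], "proj",proj(d,[p]).round(0))
d=pickle.load(open("pics/scene0.pkl","rb"));cv2.imwrite("pics/g0.png",cv2.resize(d["frame"][20:110,210:300],(720,720),interpolation=cv2.INTER_CUBIC)[:,:,::-1])
```

```text
scene 0 2193 [ 0  0  0  0  0  0  0 10 19 30 28 39 22 34 31] proj [[257. 112.]]
top 0 1670 [0 0 0 0 0 0 0 0 0 1 1 0 0 1 2] proj [[555. 319.]]
scene 2 814 [ 0  0  0  0 50 15 12 35 33 28 28 28 54 26 45] proj [[284. 230.]]
top 2 224 [0 1 0 0 0 0 0 0 0 0 0 0 0 0 0] proj [[343. 221.]]
scene 3 795 [ 0  0  0  0 39 57 13 31 28 33 23 30 38 27 43] proj [[274. 235.]]
top 3 230 [0 0 0 0 7 7 1 0 0 0 0 0 0 0 0] proj [[343. 211.]]
```

View pics/g0.png

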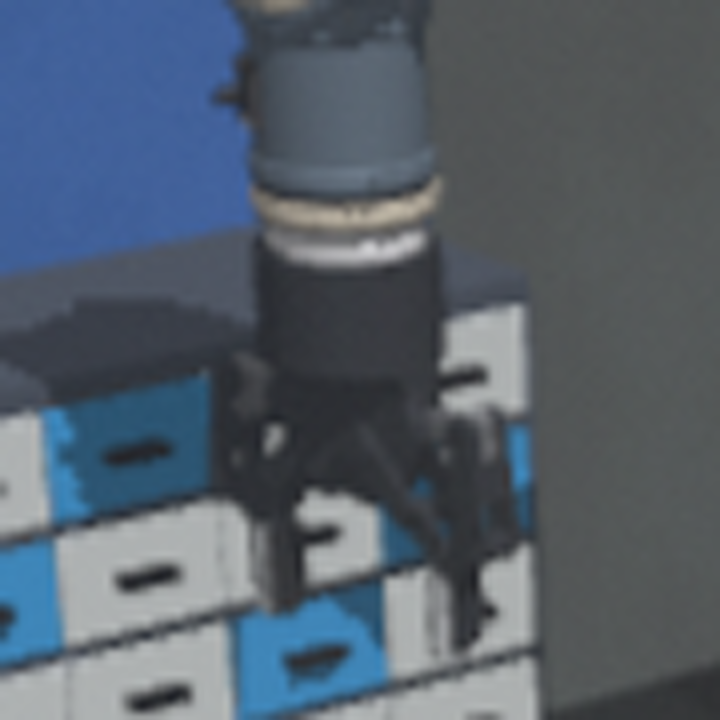

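The picture and depth show the shut fingertips near z≈162, about 38 mm above the reported TCP z of 124. So the fingers have only passed over the block, and it hasn't moved. I'll back off, lower in steps while watching the force, and check the height again.

Request:
{"method": "drive_tool", "body": {"motion": [[-12,0,0,0,0],[-26,0,0,-0.05,0],[-40,0,0,-0.1,0],[-44,0,0,-0.1,0],[-44,0,0,-0.1,0]]}}

```text
clock: 4.78
tcp_pos: [519.7, -141.7, 123.4]
orientation: [-0.0, 0.571, 0.821, -0.0]
ft_force: [-0.4, 0.2, -0.2]
grip_width: -0.2
```

Request:
{"method": "drive_tool", "body": {"motion": [[0,0,6,0,0],[0,0,12,0,0],[0,0,18,0,0],[0,0,22,0,0],[0,0,22,0,0]]}}

```text
clock: 5.4
tcp_pos: [519.5, -140.9, 101.1]
orientation: [-0.0, 0.571, 0.821, -0.0]
ft_force: [1.1, 0.3, 0.2]
grip_width: 0.3
```

```bash
python3 look.py 4
python3 - <<'E'
import pickle
from h import *
from rig import r
s,p,m,psi=tool(r)
d=pickle.load(open("pics/scene4.pkl","rb")); C=cloud(d)
q=proj(d,[[p[0],p[1],z] for z in(102,125,150,200)]);print(q.round(1))
a=cv2.resize(d["frame"][170:250,230:310],(720,720),interpolation=cv2.INTER_CUBIC)
for w in q: cv2.circle(a,tuple(int(x) for x in (w-[229.5,169.5])*9),4,(255,0,0),-1)
cv2.imwrite("pics/z5.png",a[:,:,::-1])
E
```

```text
t 5.4 tcp [ 519.5 -140.9  101.1] yaw 1.927 F [1.1 0.3 0.2]
[[261.1 236.1]
 [260.7 228.7]
 [260.2 220.4]
 [259.2 203.4]]
```

View pics/z5.png

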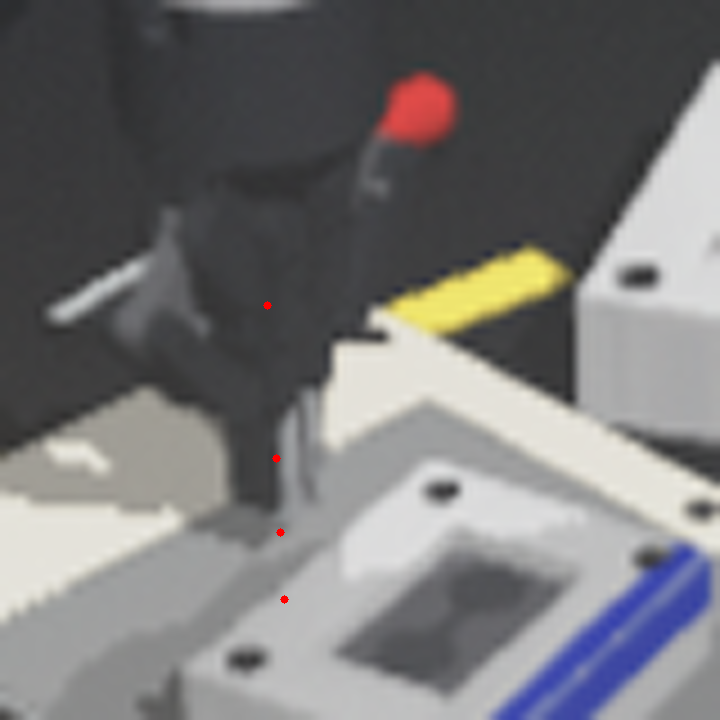

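Request:
{"method": "drive_tool", "body": {"motion": [[0,-3,6,0,0],[8,-5,12,0,0],[16,-5,12,0,0],[22,-5,12,0,0],[26,-5,12,0,0]]}}

```text
clock: 6.12
tcp_pos: [506.1, -117.8, 89.8]
orientation: [0.0, 0.57, 0.821, 0.0]
ft_force: [-0.2, -0.3, -0.5]
grip_width: 0.1
```

```bash
python3 look.py 5; python3 strip.py 5
```

```text
t 6.12 tcp [ 506.1 -117.8   89.8] yaw 1.928 F [-0.2 -0.3 -0.5]
5 (array([508.1, -10.6]), array([116.9,  11.9]), np.float32(20.9))
```

View pics/l5.png

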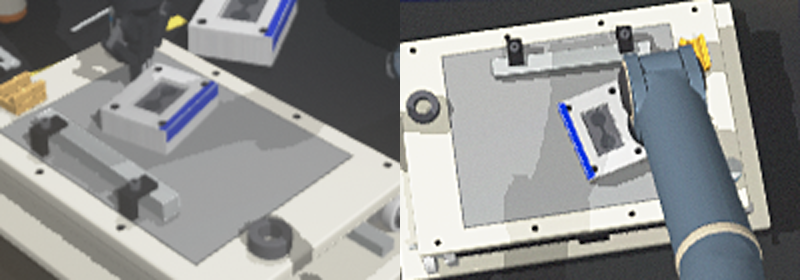

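Request:
{"method": "drive_tool", "body": {"motion": [[4,0,0,0,0],[11,-3,0,0.08,0],[18,-7,0,0.16,0],[25,-10,0,0.24,0],[32,-13,0,0.32,0]]}}

```text
clock: 6.85
tcp_pos: [482.9, -94.1, 89.7]
orientation: [0.001, 0.696, 0.718, -0.0]
ft_force: [0.1, -2.2, -0.3]
grip_width: 0.0
```

```bash
python3 look.py 6; python3 strip.py 6
```

```text
t 6.85 tcp [482.9 -94.1  89.7] yaw 1.603 F [ 0.1 -2.2 -0.3]
6 (array([517.6,   5.6]), array([117.5,  10.1]), np.float32(2.2))
```

View pics/l6.png

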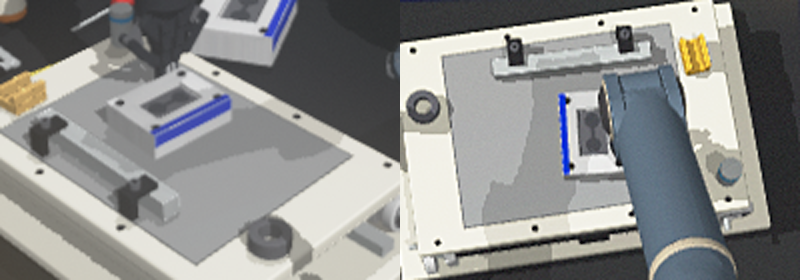

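The block turned 19° with the contact holding as planned. I'll continue the arc.

Request:
{"method": "drive_tool", "body": {"motion": [[8,-6,0,0.1,0],[17,-11,0,0.2,0],[26,-15,0,0.3,0],[36,-18,0,0.4,0],[45,-20,0,0.5,0]]}}

```text
clock: 7.58
tcp_pos: [460.7, -49.9, 89.6]
orientation: [0.0, 0.851, 0.524, -0.001]
ft_force: [-1.4, -4.4, 2.3]
grip_width: -0.1
```

```bash
python3 look.py 7; python3 strip.py 7
```

```text
t 7.58 tcp [460.7 -49.9  89.6] yaw 1.104 F [-1.4 -4.4  2.3]
7 (array([540.6,  20.3]), array([ 10.1, 117.7]), np.float32(153.9))
```

View pics/l7.png

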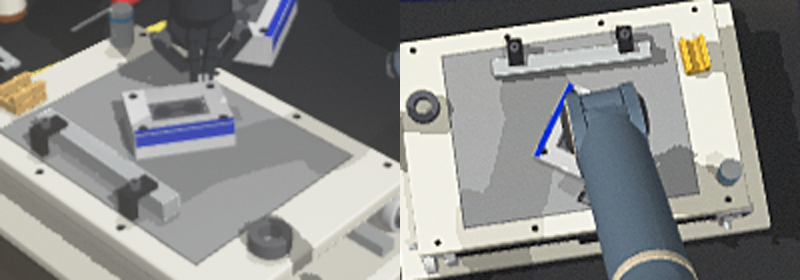

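Request:
{"method": "drive_tool", "body": {"motion": [[8,-5,0,0.1,0],[17,-10,0,0.2,0],[26,-14,0,0.3,0],[36,-16,0,0.4,0],[45,-18,0,0.5,0]]}}

```text
clock: 8.3
tcp_pos: [463.7, -1.5, 89.3]
orientation: [0.0, 0.955, 0.298, -0.002]
ft_force: [-2.8, -2.6, 3.7]
grip_width: -0.2
```

```bash
python3 look.py 8; python3 strip.py 8
```

```text
t 8.3 tcp [463.7  -1.5  89.3] yaw 0.605 F [-2.8 -2.6  3.7]
8 (array([602. , -20.1]), array([5.7, 6. ]), np.float32(178.6))
```

View pics/l8.png

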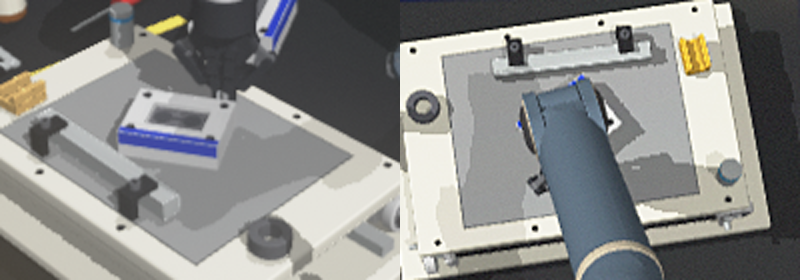

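Request:
{"method": "drive_tool", "body": {"motion": [[8,-5,0,0.1,0],[17,-10,0,0.2,0],[26,-14,0,0.3,0],[35,-16,0,0.4,0],[43,-17,0,0.48,0]]}}

```text
clock: 9.02
tcp_pos: [488.8, 38.0, 89.0]
orientation: [0.0, 0.998, 0.064, -0.002]
ft_force: [-5.5, 0.3, 3.9]
grip_width: 0.3
```

Request:
{"method": "drive_tool", "body": {"motion": [[-10,0,0,0,0],[-30,0,0,0,0],[-30,0,-30,0,0],[-30,0,-70,0,40],[-30,0,-70,0,80]]}}

```text
clock: 9.65
tcp_pos: [463.1, 34.3, 162.3]
orientation: [-0.0, 0.998, 0.065, 0.004]
ft_force: [-0.2, -0.1, 0.1]
grip_width: 35.9
```

```bash
python3 look.py 9; python3 strip.py 9
```

```text
t 9.65 tcp [463.1  34.3 162.3] yaw 0.129 F [-0.2 -0.1  0.1]
9 (array([598.7, -24.7]), array([10.5, 39.5]), np.float32(100.2))
```

View pics/l9.png

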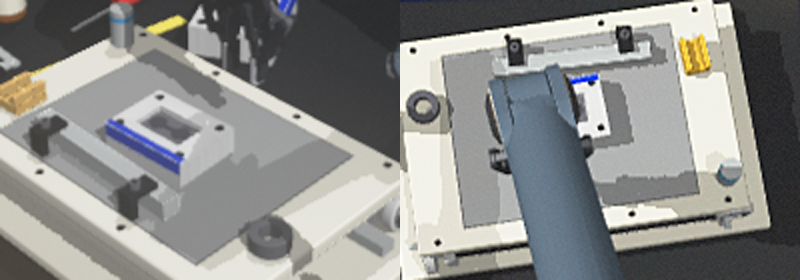

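Run:
```python
import pickle
from h import *
d=pickle.load(open("pics/scene9.pkl","rb"))
a=cv2.resize(d["frame"][210:300,225:325],(800,720),interpolation=cv2.INTER_CUBIC)
th=.15; c=np.array([550.5,5.7]); M=np.array([[np.cos(th),-np.sin(th)],[np.sin(th),np.cos(th)]])
Q=c+np.array([[46,60],[46,-60],[-46,-60],[-46,60]])@M.T
for w in proj(d,np.c_[Q,[150]*4]): cv2.circle(a,tuple(int(x) for x in (w-[224.5,209.5])*8),4,(255,0,0),-1)
cv2.imwrite("pics/z9.png",a[:,:,::-1]); print(Q)
```

```text
[[587.01718164  71.90041877]
 [604.94975753 -46.75211058]
 [513.98281836 -60.50041877]
 [496.05024247  58.15211058]]
```

View pics/z9.png

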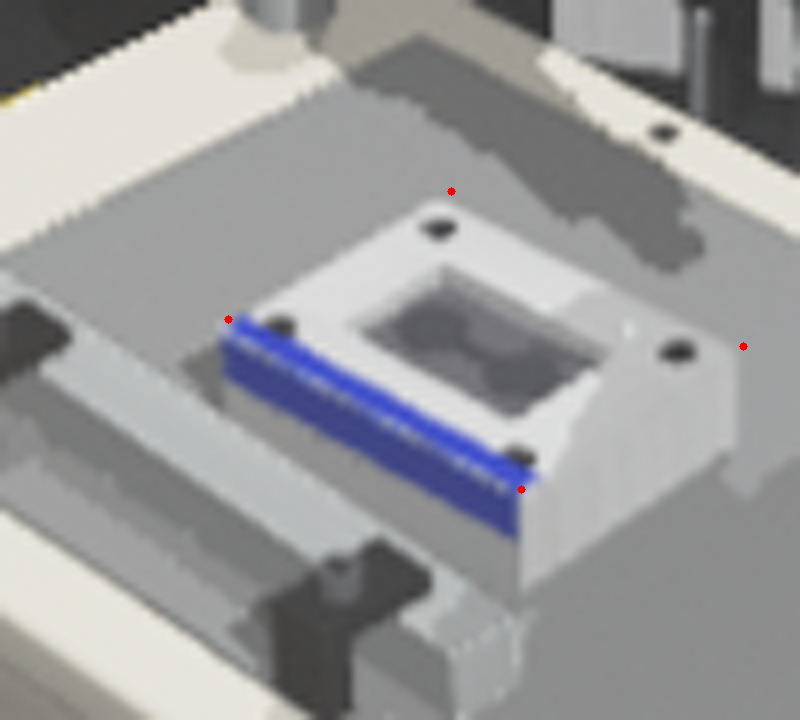

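Run:
```python
from h import *;from rig import r
to(r,[461.5,-8,82],.098)
```

```text
t 9.75 tcp [460.6  33.9 159.4] yaw 0.128 F [-0.4  0.4 -0.9] w 50.5
shift [-4.5 41.6 77.4] turn 0.03
```

Request:
{"method": "drive_tool", "body": {"motion": [[-5,20,0,0.03,80],[-5,42,0,0.03,80],[-5,42,30,0.03,80],[-5,42,55,0.03,80],[-5,42,77,0.03,80]]}}

```text
clock: 10.38
tcp_pos: [459.9, -9.9, 80.5]
orientation: [0.0, 0.999, 0.047, -0.001]
ft_force: [0.8, 0.1, 0.5]
grip_width: 79.9
```

```bash
python3 look.py 10
python3 - <<'E'
import pickle
from h import *
from rig import r
s,p,m,psi=tool(r); print(s["grip_width"])
d=pickle.load(open("pics/scene10.pkl","rb"))
a=cv2.resize(d["frame"][190:290,235:335],(700,700),interpolation=cv2.INTER_CUBIC)
for sg in(1,-1):
  b=p+m[:,1]*46*sg
  for z in(115,130,150):
    w=proj(d,[[b[0],b[1],z]])[0]; cv2.circle(a,tuple(int(x) for x in (w-[234.5,189.5])*7),3,(255,0,0),-1)
cv2.imwrite("pics/z10.png",a[:,:,::-1])
E
```

```text
t 10.38 tcp [459.9  -9.9  80.5] yaw 0.095 F [0.8 0.1 0.5]
80.06039292541031
```

View pics/z10.png

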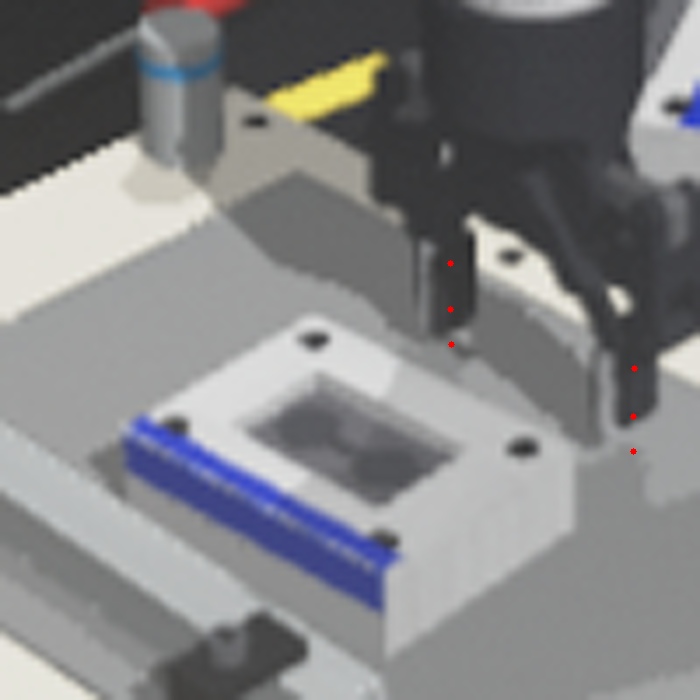

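Request:
{"method": "drive_tool", "body": {"motion": [[6,-4,-3,0,80],[12,-8,-3,0,80],[18,-8,-3,0,80],[24,-8,-3,0,80],[28,-8,-3,0,80]]}}

```text
clock: 11.1
tcp_pos: [489.0, 2.6, 85.6]
orientation: [0.0, 0.999, 0.048, 0.0]
ft_force: [0.1, -0.9, -0.2]
grip_width: 80.2
```

Request:
{"method": "drive_tool", "body": {"motion": [[4,0,0,0,80],[9,0,0,0,80],[14,0,0,0,80],[18,0,0,0,80],[22,0,0,0,80]]}}

```text
clock: 11.72
tcp_pos: [506.9, 4.7, 84.9]
orientation: [0.0, 0.999, 0.048, -0.004]
ft_force: [-8.0, 0.5, 5.3]
grip_width: 79.9
```

```bash
python3 look.py 11; python3 strip.py 11
python3 - <<'E'
import pickle
from h import *
d=pickle.load(open("pics/scene11.pkl","rb"))
a=cv2.resize(d["frame"][215:305,225:325],(800,720),interpolation=cv2.INTER_CUBIC)
cv2.imwrite("pics/z11.png",a[:,:,::-1])
E
```

```text
t 11.72 tcp [506.9   4.7  84.9] yaw 0.097 F [-8.   0.5  5.3]
11 (array([610.2, -49.1]), array([0., 6.]), np.float32(178.4))
```

View pics/z11.png

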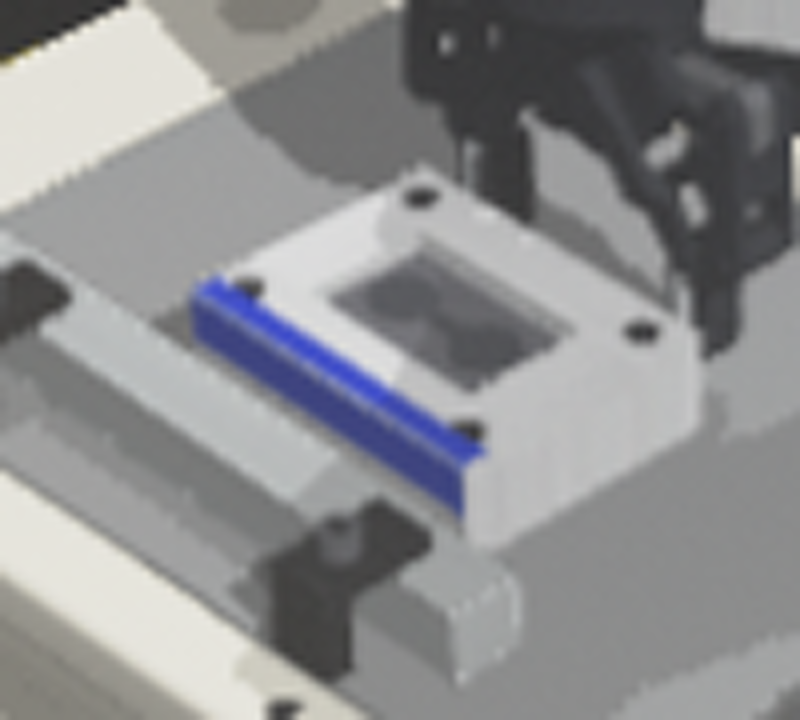

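View pics/l11.png

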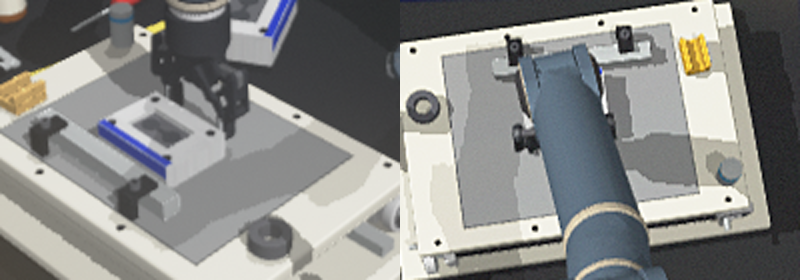

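The two-finger push is working: the blue side looks parallel to the fence with about 10 mm left. I'll close the gap slowly on force.

Request:
{"method": "drive_tool", "body": {"motion": [[2,0,0,0,80],[4,0,0,0,80],[6,0,0,0,80],[8,0,0,0,80],[9,0,0,0,80]]}}

```text
clock: 12.45
tcp_pos: [516.0, 5.2, 84.9]
orientation: [0.0, 0.999, 0.048, -0.004]
ft_force: [-7.6, -0.0, 5.5]
grip_width: 79.7
```

Request:
{"method": "drive_tool", "body": {"motion": [[1,0,0,0,80],[2,0,0,0,80],[2,0,0,0,80]]}}

```text
clock: 12.82
tcp_pos: [518.1, 5.3, 84.9]
orientation: [0.0, 0.999, 0.048, -0.003]
ft_force: [-7.3, -0.2, 4.0]
grip_width: 80.0
```

Request:
{"method": "drive_tool", "body": {"motion": [[1,0,0,0,80],[2,0,0,0,80],[2,0,0,0,80]]}}

```text
clock: 13.2
tcp_pos: [518.0, 5.3, 84.7]
orientation: [0.001, 0.999, 0.048, -0.006]
ft_force: [-11.7, -0.1, 8.4]
grip_width: 80.3
```

Request:
{"method": "drive_tool", "body": {"motion": [[1,0,0,0,80],[2,0,0,0,80],[2,0,0,0,80]]}}

```text
clock: 13.58
tcp_pos: [517.7, 5.2, 84.4]
orientation: [0.001, 0.999, 0.048, -0.008]
ft_force: [-15.8, -1.7, 11.7]
grip_width: 80.1
```

```bash
python3 look.py 12
python3 - <<'E'
import pickle
from h import *
d=pickle.load(open("pics/scene12.pkl","rb"))
a=cv2.resize(d["frame"][215:305,225:325],(800,720),interpolation=cv2.INTER_CUBIC)
cv2.imwrite("pics/z12.png",a[:,:,::-1])
E
```

```text
t 13.57 tcp [517.7   5.2  84.4] yaw 0.096 F [-15.8  -1.7  11.7]
```

View pics/z12.png

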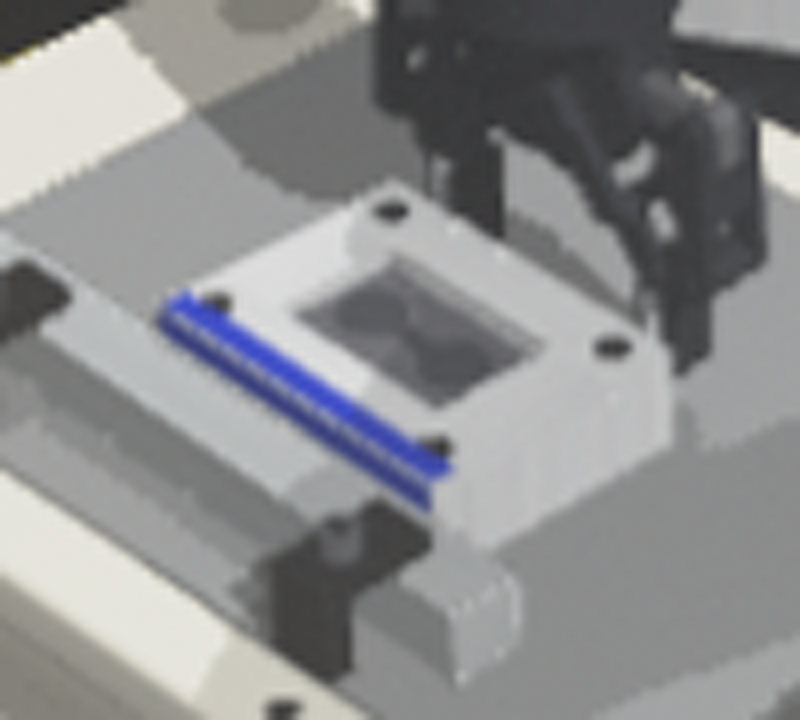

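Flush: the force climbs while the TCP stays put, and the fence hides the lower paint evenly along the side. I'll back off gently and check.

Request:
{"method": "drive_tool", "body": {"motion": [[-2,0,0,0,80],[-5,0,0,0,80],[-10,0,0,0,80],[-20,0,0,0,80],[-35,0,0,0,80]]}}

```text
clock: 14.3
tcp_pos: [490.1, 2.8, 85.6]
orientation: [-0.0, 0.999, 0.048, 0.0]
ft_force: [-0.3, 0.3, -0.0]
grip_width: 80.1
```

Request:
{"method": "drive_tool", "body": {"motion": [[0,0,-40,0,80],[0,0,-90,0,80],[-10,40,-120,0,80],[-20,100,-130,0,80],[-30,160,-130,0,80]]}}

```text
clock: 14.92
tcp_pos: [475.9, -160.8, 217.1]
orientation: [0.001, 0.999, 0.049, 0.002]
ft_force: [1.1, -0.6, -0.7]
grip_width: 80.2
```

Request:
{"method": "drive_tool", "body": {"motion": [[-5,60,0,0,80],[-10,120,0,0,80],[-15,170,0,0,80],[-15,170,0,0,80]]}}

```text
clock: 15.42
tcp_pos: [475.1, -334.6, 215.1]
orientation: [0.001, 0.999, 0.044, -0.001]
ft_force: [-0.1, 1.5, -1.5]
grip_width: 79.9
```

```bash
python3 look.py 13
python3 - <<'E'
import pickle
from h import *
o=[]
for n,(v,u) in(("scene",(215,225)),("top",(145,265))):
  d=pickle.load(open(f"pics/{n}13.pkl","rb")); o.append(cv2.resize(d["frame"][v:v+90,u:u+90],(400,400),interpolation=cv2.INTER_CUBIC))
cv2.imwrite("pics/z13.png",np.hstack(o)[:,:,::-1])
E
python3 strip.py 13
```

```text
t 15.43 tcp [ 475.1 -334.6  215.1] yaw 0.089 F [-0.1  1.5 -1.5]
13 (array([614.4,   8.6]), array([ 11.6, 116.1]), np.float32(95.6))
```

View pics/z13.png

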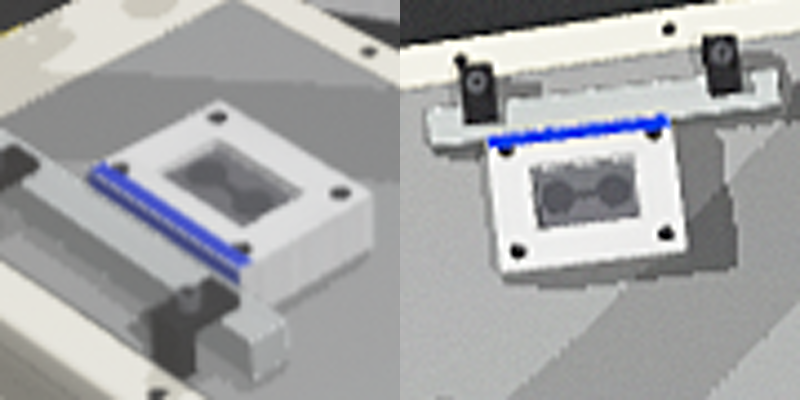

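View pics/l13.png

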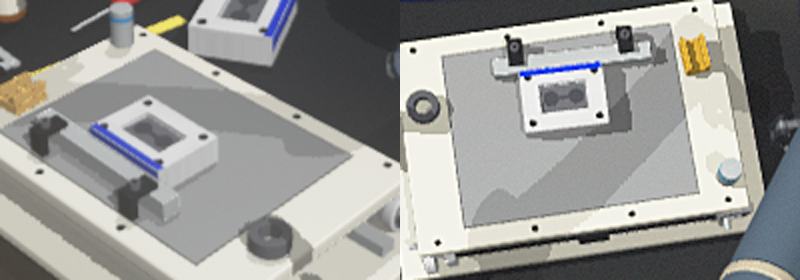

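Run:
```python
import pickle
from h import *
d=pickle.load(open("pics/scene13.pkl","rb")); f=d["frame"].astype(float)
a=cv2.resize(d["frame"][248:285,240:285],(765,629),interpolation=0); cv2.imwrite("pics/z14.png",a[:,:,::-1])
B=f[...,2]-f[...,0]   # blueness
br=f.sum(-1)
top=[];bot=[]
for u in range(249,276):
    col=B[240:295,u]; m=np.where(col>80)[0]
    if len(m)<3: continue
    k1=m[-1]; # lower edge: half-level crossing
    lo=col[k1-1:k1+4]; i=k1; h=(col[k1-1])/2
    for j in range(k1-1,k1+3):
        if col[j]>=h>col[j+1]: bot.append((u,240+j+(col[j]-h)/(col[j]-col[j+1])))
    # bright/dark blue boundary: peak of Blue channel drop
    seg=f[240+m[0]:240+k1+1,u,2]; top.append((u,np.round(seg).astype(int).tolist()))
bot=np.array(bot); print(len(bot))
P=ray(d,bot,140)[:,:2]
c=np.polyfit(P[:,1],P[:,0],1); print("fence edge from occlusion x=%.4f*y+%.1f rms %.2f"%(c[0],c[1],np.std(P[:,0]-np.polyval(c,P[:,1]))),"yaw",np.degrees(np.arctan(-c[0])))
for t in top[::3]: print(t)
```

```text
27
fence edge from occlusion x=-0.0957*y+614.3 rms 0.50 yaw 5.464426648891404
(249, [201, 199, 187])
(252, [175, 202, 198, 189])
(255, [205, 201, 199, 188])
(258, [205, 201, 198, 189])
(261, [206, 201, 198, 190])
(264, [206, 202, 198, 189])
(267, [206, 201, 199, 190])
(270, [206, 202, 199, 190])
(273, [207, 203, 199, 190])
```

View pics/z14.png

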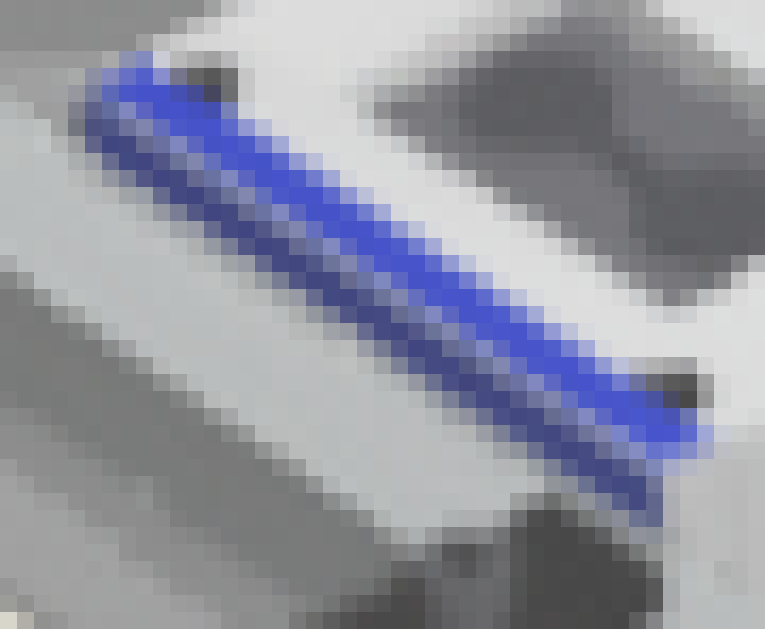

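Run:
```python
import pickle
from h import *
def ana(k,us,v0,v1):
    d=pickle.load(open(f"pics/scene{k}.pkl","rb")); f=d["frame"].astype(float); B=f[...,2]-f[...,0]
    T=[];L=[]
    for u in us:
        col=B[v0:v1,u]; m=np.where(col>60)[0]
        if len(m)<4: continue
        s=[j for j in range(m[0]+1,m[-1]) if col[j]<col[j-1] and col[j]<=col[j+1]]
        if not s: continue
        j=s[0]; den=col[j-1]-2*col[j]+col[j+1]; T.append((u,v0+j+.5*(col[j-1]-col[j+1])/den))
        pk=max(col[j+1:j+5]); q=j+1+int(np.argmax(col[j+1:j+5]))
        bg=col[q+4]; h=(pk+bg)/2
        for i in range(q,q+8):
            if col[i]>=h>col[i+1]: L.append((u,v0+i+(col[i]-h)/(col[i]-col[i+1]))); break
    for nm,Q,z in(("block edge z150",T,150),("lower z140",L,140)):
        P=ray(d,Q,z)[:,:2]; c=np.polyfit(P[:,1],P[:,0],1)
        print(k,nm,len(P),"slope %.4f x@y=10: %.2f  ends x@65 %.2f x@-45 %.2f"%(c[0],np.polyval(c,10),np.polyval(c,65),np.polyval(c,-45)),"rms %.2f"%np.std(P[:,0]-np.polyval(c,P[:,1])))
ana(13,range(247,277),240,295)
ana(12,range(247,277),240,295)
# top view: fence front edge (z=140) vs block blue outer edge (z=150)
d=pickle.load(open("pics/top13.pkl","rb"));t0=pickle.load(open("pics/top0.pkl","rb"))
g=t0["frame"].astype(float).sum(-1); E=[]
for u in list(range(276,350)):
    guess=(156+125/1 if 0 else 0)
    y=177.3-(u-272.1)*(33/3.5)/(277/3.5)   # front top edge from crop
    r=g[int(y)-4:int(y)+6,u]; dr=np.diff(r); i=int(np.argmin(dr))
    if 0<i<len(dr)-1:
        den=dr[i-1]-2*dr[i]+dr[i+1]; E.append((u,int(y)-4+i+.5+.5*(dr[i-1]-dr[i+1])/den))
P=ray(t0,E,140)[:,:2]
for _ in range(4):
    c=np.polyfit(P[:,1],P[:,0],1);e=P[:,0]-np.polyval(c,P[:,1]);P=P[abs(e)<2*e.std()+.2]
print("top fence",len(P),"slope %.4f x@10 %.2f rms %.2f"%(c[0],np.polyval(c,10),e.std()))
f=d["frame"].astype(float);B=f[...,2]-f[...,0];E=[]
for u in range(287,323):
    col=B[155:190,u]; k=int(np.argmax(col)); 
    while k>0 and col[k-1]>col[k]*.8: k-=1
    h=col.max()/2
    for i in range(k,0,-1):
        if col[i]>=h>col[i-1]: E.append((u,155+i-(col[i]-h)/(col[i]-col[i-1]))); break
P=ray(d,E,150)[:,:2];c=np.polyfit(P[:,1],P[:,0],1);print("top block edge",len(P),"slope %.4f x@10 %.2f x@65 %.2f x@-45 %.2f"%(c[0],np.polyval(c,10),np.polyval(c,65),np.polyval(c,-45)))
```

```text
13 block edge z150 29 slope -0.0956 x@y=10: 624.02  ends x@65 618.76 x@-45 629.28 rms 0.32
13 lower z140 29 slope -0.0891 x@y=10: 622.86  ends x@65 617.96 x@-45 627.76 rms 0.17
12 block edge z150 30 slope -0.1021 x@y=10: 623.87  ends x@65 618.25 x@-45 629.48 rms 0.37
12 lower z140 30 slope -0.0889 x@y=10: 622.83  ends x@65 617.95 x@-45 627.72 rms 0.16
top fence 74 slope -0.0977 x@10 619.13 rms 0.63
top block edge 36 slope -0.0958 x@10 617.68 x@65 612.41 x@-45 622.95
```

Block and fence agree: slopes are -0.096 against -0.098, the gap reads between -1 and +1.5 mm across the two views, and nothing shifted on release. I'll check the loose things quickly, then hand in.

Run:
```python
import pickle
from h import *
from rig import r
a=pickle.load(open("pics/top0.pkl","rb"))["frame"];b=r.snapshot("top")["frame"]
s=r.sense();print(np.abs(s["qvel"]).max(),s["ft_force"].round(1),s["clock"])
for n,(u,v) in dict(ring=(236,193),cyl=(390,225),v=(372,167),caliper=(452,185),screwdriver=(471,285),jar=(503,233),loupe=(158,280)).items():
    t=cv2.cvtColor(a[v-14:v+14,u-14:u+14],7);w=cv2.cvtColor(b[v-22:v+22,u-22:u+22],7)
    q=cv2.matchTemplate(w,t,cv2.TM_CCOEFF_NORMED);_,m,_,l=cv2.minMaxLoc(q);print(n,"shift px",l[0]-8,l[1]-8,round(m,2))
r.close_job()
```

```text
0.013987889695823945 [ 0.1  0.5 -0. ] 15.575
ring shift px 0 0 1.0
cyl shift px 0 0 1.0
v shift px 0 0 0.96
caliper shift px -5 5 0.26
screwdriver shift px 0 0 0.97
jar shift px 0 0 0.89
loupe shift px 0 0 1.0
the job is handed in; nothing more can be done
```

The block now lies with its blue-marked side flush against the fence, and I handed the job in at about 15.6 s of the 64 s. I turned it about 105° clockwise with the shut fingers near one end of the opposite side. I then pushed it square to the fence with the two open fingers and withdrew the arm clear.

**Final checks**
- **Contact:** the push force rose to about 16 N while the fingers stopped moving, so the block was hard against the fence. The scene view showed no shift when I let go.
- **Alignment:** the block's edge and the fence have the same slope to within about 0.1–0.4°. The gap reads about −1 mm in the scene view and +1.5 mm in the top view, so the two disagree by about 2.5 mm, which is about what the camera calibration allows.
- **Within the fence:** the blue side spans about y = −41 to +79 mm along the fence, inside its ±115 mm.
- **Other things:** the ring gauge, setting cylinder, V-block, screwdriver, jar and loupe showed no movement in the top view. The caliper check failed (match score 0.26, so no result), probably because the arm or its shadow covers it from above. I never worked near the caliper.

**What went wrong:** the fingertips were about 37 mm higher than the reported tool position. My first two pushes therefore passed over the block without touching it. I corrected the height from the camera and depth readings.

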